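# Couple a shaker tray to its drive link and close the tube's cradle

### The job

Put the shaker back in service. Slide its tray toward the drive until the upright pin on the tray can enter the drive link's hook, then push the hook sideways fully onto the pin so that its sprung latch snaps shut behind the pin. After that, prove the coupling by moving the tray about 15 mm by its handle so that the drive disc turns with it; only then set the loose cover channel, open side down, fully home over the cradle that holds the tube, and leave the tube in its cradle, the other cover on its cradle and the vials standing.

Things in the scene. Friction and masses are not known exactly. Their poses are not given: they have to be found in the camera images.
- shaker: Bench shaker, a white housing 196 x 440 x 56 mm with a grey deck at z = 56 mm, fixed to the bench; the yaw differs by up to 0.2 rad. Origin on the bench, on the stroke line. Its own +y is the stroke direction from the tray toward the drive disc (roughly to the robot's left), its own +x points away from the robot. The disc's axis is at own (0, 128 mm).
- tray (a joint): Slide of the aluminium tray along the shaker's own +y, m: 0 = parked at the rear end of its rails, grows toward the drive, at most 0.1. It stays where it is left; moving it takes about 2 N. The tray floor (168 mm across, 188 mm long) is at z = 72 mm.
- tray_handle (a point): Middle of the tray's handle: a level steel bar 10 mm thick and 80 mm long across the stroke (along the shaker's own x), on two posts of 8 mm at its ends, 50 mm over the tray floor and 205 mm behind the drive pin; 43 mm of free tray lies between the bar's middle and the cradles.
- drive_pin (a point): The tray's drive pin, upright steel, 8 mm thick, from z = 66 to 92 mm, on a tongue that juts out toward the drive; this point is on its axis at z = 79 mm, the middle height of the link's hook.
- crank (a joint): Angle of the drive disc (68 mm wide, on the deck), rad: 0 = its crank pin, 20 mm off the disc's axis, stands at the side away from the robot; positive turns the crank pin toward the tray. A stiff drive: turning it through the coupled tray takes about 10 N, and it stays where it is left. The tray moves 15 mm for about 0.8 rad.
- link_pivot (a point): Axis of the crank pin on which the drive link swings, at the link's middle height, z = 79 mm. The pin can enter the hook when it stands 130 mm from here, give or take 6 mm.
- link: Drive link: level aluminium arm 16 mm wide (z = 74 to 84 mm) ending in a hook. Swings easily on the crank pin, stays where left; starts swung toward the robot, 0.65 to 1.15 rad off the stroke line. Origin on its pivot at z = 74 mm, own +x to the hook, own +y the way the mouth opens. Hook head: own x 112 to 148, y -16 to +37 mm; slot 12 mm wide, slanted lips widen the mouth to 26 mm.
- hook_seat (a point): Where the pin's axis sits in the hook: 130 mm from the link's pivot, on the link's centre line, at z = 79 mm; fully home the pin is within 4 mm of it.
- hook_back (a point): Middle of the flat back of the hook, 34 mm long and 10 mm high (z = 74 to 84 mm), 16 mm behind the seat on the side facing away from the mouth: the place to push. The deck is 18 mm below the link's underside.
- latch (a joint): Angle of the hook's sprung latch, rad: 0 = shut across the mouth, 20 mm from the seat; it opens inward only, to about 1.25 as the pin passes, and springs back to 0 once the pin is fully home. Passing it takes a few newtons at the hook.
- cradle_near (a point): Middle of the inner floor (z = 74 mm) of the tray's cradle on the robot's side, an aluminium channel open upward: 124 mm along the stroke, 28 mm wide outside, walls 2 mm, wall tops at z = 98 mm.
- cradle_far (a point): The same point of the like cradle on the far side, 80 mm from the other.
- tube: Capped conical tube, 112 mm long, 21 mm thick, lying in one of the two cradles (either one) along the stroke. Origin under its middle; own y along the tube.
- cover: The loose cover channel: aluminium U-channel 112 mm long, 40 mm wide outside, 35 mm inside, 24 mm high, 90 g, lying open side down on the bench left of the shaker. Origin at the middle of its open underside, own y along its length. Fully home it rests on the cradle's wall tops with its flanges outside them and its underside at z = 76.5 mm.
- spare_cover: The other cover channel, like the first, already on the empty cradle.
- vial_a: White screw-cap vial standing on the bench, 25 mm thick, 61 mm high; origin under its middle.
- vial_b: Another such vial, behind the shaker.
- vial_c: Another such vial, behind the shaker.
Not all that is in view belongs to the job. What is shaped like the tube but orange is not meant.

How it is judged (in metres and radians):
On the way, in this order (a step that is already met when the one before it is completed fails the run):
1. the pin is in the hook and the latch has shut behind it (x of drive_pin in the frame of link between 0.122 and 0.138 m and y of drive_pin in the frame of link between -0.008 and 0.016 m and value of joint latch below 0.2 rad), for 0.2 s.
2. the crank pin has been turned more than 6 mm from its start through the coupled tray (all of step 1 and distance of link_pivot from where it was at the start of the episode above 0.006 m), for 0.1 s.
3. the cover is home over the tube's cradle (((x of tube in the frame of cradle_near between -0.006 and 0.006 m and y of tube in the frame of cradle_near between -0.013 and 0.013 m and z of tube in the frame of cradle_near between -0.004 and 0.004 m and angle between the y axis of each of tube, cover, spare_cover and the y axis of shaker, either way round below 0.12 rad and x of cover in the frame of cradle_near between -0.006 and 0.006 m and y of cover in the frame of cradle_near between -0.013 and 0.013 m and z of cover in the frame of cradle_near between -0.002 and 0.006 m and x of spare_cover in the frame of cradle_far between -0.006 and 0.006 m and y of spare_cover in the frame of cradle_far between -0.013 and 0.013 m and z of spare_cover in the frame of cradle_far between -0.002 and 0.006 m) or (x of tube in the frame of cradle_far between -0.006 and 0.006 m and y of tube in the frame of cradle_far between -0.013 and 0.013 m and z of tube in the frame of cradle_far between -0.004 and 0.004 m and angle between the y axis of each of tube, cover, spare_cover and the y axis of shaker, either way round below 0.12 rad and x of cover in the frame of cradle_far between -0.006 and 0.006 m and y of cover in the frame of cradle_far between -0.013 and 0.013 m and z of cover in the frame of cradle_far between -0.002 and 0.006 m and x of spare_cover in the frame of cradle_near between -0.006 and 0.006 m and y of spare_cover in the frame of cradle_near between -0.013 and 0.013 m and z of spare_cover in the frame of cradle_near between -0.002 and 0.006 m))), for 0.2 s.
At the end, for the whole second after the job is handed in: Pin in the hook behind the shut latch (under 0.2 rad), crank pin over 6 mm from its start, tube in its cradle, the cover at rest and fully home over it (3.5 mm in height, 13 mm along, 6 mm across, 0.12 rad), the other cover likewise over the other cradle (all of step 2 and ((x of tube in the frame of cradle_near between -0.006 and 0.006 m and y of tube in the frame of cradle_near between -0.013 and 0.013 m and z of tube in the frame of cradle_near between -0.004 and 0.004 m and angle between the y axis of each of tube, cover, spare_cover and the y axis of shaker, either way round below 0.12 rad and x of cover in the frame of cradle_near between -0.006 and 0.006 m and y of cover in the frame of cradle_near between -0.013 and 0.013 m and z of cover in the frame of cradle_near between -0.002 and 0.006 m and x of spare_cover in the frame of cradle_far between -0.006 and 0.006 m and y of spare_cover in the frame of cradle_far between -0.013 and 0.013 m and z of spare_cover in the frame of cradle_far between -0.002 and 0.006 m) or (x of tube in the frame of cradle_far between -0.006 and 0.006 m and y of tube in the frame of cradle_far between -0.013 and 0.013 m and z of tube in the frame of cradle_far between -0.004 and 0.004 m and angle between the y axis of each of tube, cover, spare_cover and the y axis of shaker, either way round below 0.12 rad and x of cover in the frame of cradle_far between -0.006 and 0.006 m and y of cover in the frame of cradle_far between -0.013 and 0.013 m and z of cover in the frame of cradle_far between -0.002 and 0.006 m and x of spare_cover in the frame of cradle_near between -0.006 and 0.006 m and y of spare_cover in the frame of cradle_near between -0.013 and 0.013 m and z of spare_cover in the frame of cradle_near between -0.002 and 0.006 m)) and linear speed of cover below 0.02 m/s); the robot touches nothing.
It fails at once if a vial is knocked over (angle between any of vial_a, vial_b, vial_c's own z axis and vertical above 0.5 rad).
It fails at once if the tube leaves its cradle (height (world z) of tube below 0.066 m or height (world z) of tube above 0.095 m).
It also fails if it takes over 58 s, if anything falls off the work surface, if the arm or the gripper's body presses on something with over 40 N, if the wrist force passes 120 N, or if a joint passes its speed limit or range.

### The arm

A 6-joint arm with a two-finger parallel gripper is mounted at the origin on a cart in front of the work surface, level with it; the furniture and walls round the work are solid. World frame = base frame: x ahead of the robot, y to its left, z up, the work surface at z = 0. Lengths are in mm, angles in rad, forces in N, time in s.
With the tool pointing down it reaches from about 300 to 775 mm from the base axis. Payload 14.6 kg.
Tool frame: the origin (TCP) lies at the very end of the fingers, on their centre line; the grasp point (between the pads) lies 19 mm behind it; z points along the fingers, y is the line along which they close (so a half turn about z gives the same grasp; the last joint's range is limited). The gripper opens to 94 mm and grips with 3 to 60 N. Pads are 16 mm wide; open, the fingers measure 119 mm over their backs; the gripper's body (75 mm by 177 mm) begins 78 mm behind the grasp point.
Start: joints at [1.134, 0.3, 1.521, -0, 1.321, -0.067], TCP at [198.783, 512.811, 205.446] pointing down, gripper open.
Joint ranges: [-3.03, 3.03], [-0.79, 2.21], [0.23, 2.52], [-1.04, 4.18], [0, 3.07], [-2.55, 2.55]. Speed limits (rad/s): [2.22, 2.22, 2.57, 3.14, 3.14, 3.14].

### API

Orientations are given as [roll, pitch, yaw] about the fixed x, y, z axes, in that order (R = Rz(yaw) Ry(pitch) Rx(roll)).
In Python, from cell import manip, eyes, ticket gives the robot as it stands. The module is installed in compiled form; this text tells all that it offers.
- The arm moves only by the tool arm_command, never from a script. Its argument "plan" is a list of rows, each a list of 5 numbers: the opening, from -1 (shut) to 1 (fully open), then the shift along the tool's x, y, z in m, then the turn about the tool's z in rad. In form: [[jaw, dx, dy, dz, roll], ...]. A call has 1 to 20 rows; each row shifts and turns the commanded pose from where the row before left it, along the tool's axes as they then stand; what a row does not reach is not made up. A row lasts 1/8 s, in which the tool goes at most 62.5 mm and 10.7 degrees, less where a joint would pass 70% of its speed; a pose out of reach is approached as far as the arm can. A call is refused whole if a number of a shift passes 0.0625 or a number of a turn 0.188, either way. A call with a gripper value outside its range is refused whole. The fingers move at their own pace and stop on an object; "newtons" is the grip in N (left out, the last holds). Time passes only in rows, so rows that do not move let the fingers close. It gives the time, the measured TCP pose, the force, the opening and the grip force at its end, in the units of the state.
- manip.read_state(): the state, without advancing time (a new reading comes with each control period).
- eyes.camera(name): name is "scene" or "top" or "wrist"; returns a dict with "img" (384x512x3 uint8, blue, green, red), "z_map" (384x512 float32, mm along the optical axis (not along the pixel's ray), 0 where there is no reading), "fx", "fy", "cx", "cy" (pixels), "eye" and "orientation" of the camera in the world. Camera axes: x right, y down, z forward; pixel columns grow to the right and rows downward; lengths in mm; the calibration is good to about 2 mm. The wrist camera is an equidistant fisheye: a pixel r from the principal point sees the ray r / f radians off the axis. A picture is of the moment at which its call begins.
- ticket.sign_off(): hands the job in; it is judged then, once.
The state is a dict: "clock": time; "joints": joint angles; "qd": joint speeds; "effort": joint torques, N m; "eef_pos": TCP position; "eef_rot": TCP orientation; "wrist_force": force on the tool from outside, world axes, zero at the start; "moment": the same for the moment, N m; "finger_gap": finger opening in mm; "finger_force": force on a finger pad.
Only numpy, scipy, OpenCV 4.12 (cv2) and the standard library are available. Lean on these libraries where they do the work, as an engineer would, in place of code of your own. Each camera call takes 0.05 s, during which the arm holds its last target. There are 200 camera calls.

## Working session

There is one attempt and no reset: what is moved stays moved. The work goes in short steps, Python scripts to look and compute and a tool call to move; the robot and the scene stay as the last step left them, time stands still between calls to the robot, and variables do not carry over. Pictures are saved under pics/ and viewed, at most 10 in all, crops included, and the job is handed in when it is done.

Besides the shell and the picture viewer there is one more tool, called as name(argument=value, ...), one argument or row to a line, values as JSON. arm_command: Moves the arm, as the interface text tells. Its arguments: {"type":"object","properties":{"plan":{"type":"array"},"newtons":{"type":"number"}},"required":["plan"]}

```bash
mkdir -p pics
cat > h.py <<'E'
import numpy as np, cv2
from scipy.spatial.transform import Rotation as R
from cell import manip, eyes, ticket
def Rm(c):
    o=np.array(c["orientation"],float)
    return o if o.shape==(3,3) else (R.from_euler('xyz',o).as_matrix() if o.size==3 else R.from_quat(o).as_matrix())
def cloud(c):
    z=c["z_map"].astype(float); v,u=np.mgrid[:z.shape[0],:z.shape[1]]
    P=np.dstack([(u-c["cx"])/c["fx"]*z,(v-c["cy"])/c["fy"]*z,z])
    W=P@Rm(c).T+np.array(c["eye"]); W[z==0]=np.nan
    return W
E
python3 - <<'E'
from h import *
s=manip.read_state(); print(s)
ims=[]
for n in("scene","top"):
    c=eyes.camera(n); np.savez(n+".npz",**c); cv2.imwrite(f"pics/{n}0.png",c["img"])
    print(n,c["eye"],c["orientation"],c["fx"],c["fy"],c["cx"],c["cy"],(c["z_map"]>0).mean())
E
```

```text
{'clock': 0.0, 'joints': array([ 1.13442605e+00,  3.00479604e-01,  1.52160727e+00, -5.09545830e-07,
        1.32073277e+00, -6.65763239e-02]), 'qd': array([ 4.19491001e-05, -9.06271729e-04, -5.28407643e-04, -9.14494129e-05,
       -5.83088428e-04, -5.79630825e-04]), 'effort': array([-9.05595675e-05, -5.31807411e+01, -3.52734840e+01,  7.07485923e-02,
        2.43849086e-02, -1.08827867e-04]), 'eef_pos': array([198.6535925 , 512.56739115, 204.87060259]), 'eef_rot': array([-3.14036835e+00, -8.11354235e-05,  2.77179878e+00]), 'wrist_force': array([-0.03096485,  0.86242494, -0.88284147]), 'moment': array([-0.00195402,  0.00246825,  0.00230761]), 'finger_force': 0.0, 'finger_gap': 93.8693208942954}
scene [274.3824614  580.94015385 762.56027964] [-2.36658486  0.01092166 -2.65305329] 358.0493440087733 358.0493440087733 257.74844333249246 193.7957716414125 0.9957173665364584
top [ 421.08070584   59.78316219 1279.71926445] [-3.00332434 -0.01820307 -1.57255004] 426.4819911623914 426.4819911623914 259.6830317493452 190.28762604937285 0.9959920247395834
```

View pics/top0.png

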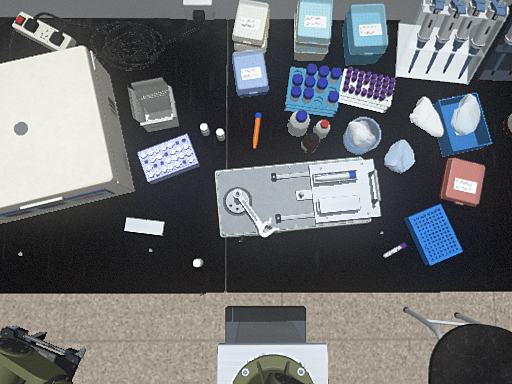

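View pics/scene0.png

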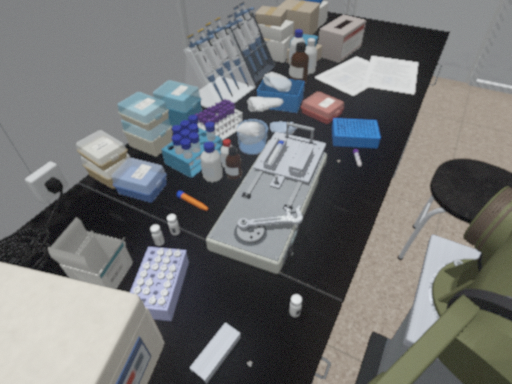

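Top view: the shaker runs from (218,200) to (380,190), with the drive disc at (238,202) and the hook near (265,230). The tray is at about (338,190) and its handle at (374,186). The far cradle at (336,176) seems to hold the tube and the near one at (337,204) the spare cover. The loose cover is at (144,226), vial_a at (198,263), and the other vials at (204,129) and (220,134).

Candidates:
- **Cover:** loose white bar at (144,226) or the channel on the tray at (337,204). I choose (144,226).
- **Tube:** white with a blue cap at (336,176), the orange pen at (257,130), or the purple-capped tube at (394,250). I choose (336,176).

I'll check both choices in one close crop.

Run:
```python
from h import *
c=dict(np.load("top.npz")); W=cloud(c)
im=c["img"]
a=cv2.resize(im[150:245,205:390],None,fx=4.2,fy=4.2,interpolation=cv2.INTER_CUBIC)
b=cv2.resize(im[205:247,110:210],None,fx=4.2,fy=4.2,interpolation=cv2.INTER_CUBIC)
b=cv2.copyMakeBorder(b,0,0,0,a.shape[1]-b.shape[1],cv2.BORDER_CONSTANT)
cv2.imwrite("pics/crop1.png",np.vstack([a,b]))
for n,(u,v) in dict(disc=(238,202),cover=(144,226),va=(198,263),vb=(204,129),vc=(220,134),tube=(336,176),spare=(337,204),pin=(302,195),handle=(376,188),hook=(265,230),deck=(290,175)).items(): print(n,np.nanmedian(W[v-1:v+2,u-1:u+2].reshape(-1,3),0).round(0))
# loose cover: height mask
m=((W[...,2]>15)&(W[...,2]<33)&(W[...,1]>200)&(W[...,1]<360)&(W[...,0]>230)&(W[...,0]<420)).astype(np.uint8)
p=W[m>0][:,:2].astype(np.float32); print("cover",cv2.minAreaRect(p),len(p), np.nanmedian(W[m>0][:,2]))
m=((W[...,2]>48)&(W[...,2]<64)&(W[...,1]>-280)&(W[...,1]<160)&(W[...,0]>280)&(W[...,0]<560)).astype(np.uint8)
n,l,st,_=cv2.connectedComponentsWithStats(m,connectivity=4); k=1+st[1:,4].argmax(); p=W[l==k][:,:2].astype(np.float32); print("deck",cv2.minAreaRect(p),st[k], np.median(W[l==k][:,2]))
```

```text
disc [556.  99.  71.]
cover [490. 375.  24.]
va [384. 211.  62.]
vb [772. 201.  61.]
vc [757. 153.  62.]
tube [ 627. -178.   93.]
spare [ 547. -178.   99.]
pin [574. -81.  89.]
handle [ 591. -283.  125.]
hook [477.  22.  58.]
deck [635. -51.  65.]
cover ((384.730224609375, 206.6015167236328), (19.81732940673828, 5.299271106719971), 2.35439133644104) 8 26.41770035679633
deck ((515.5272216796875, -105.7261962890625), (88.91072082519531, 347.583740234375), 0.0005506508168764412) [ 249  201  121   32 1752] 58.50598152681994
```

View pics/crop1.png

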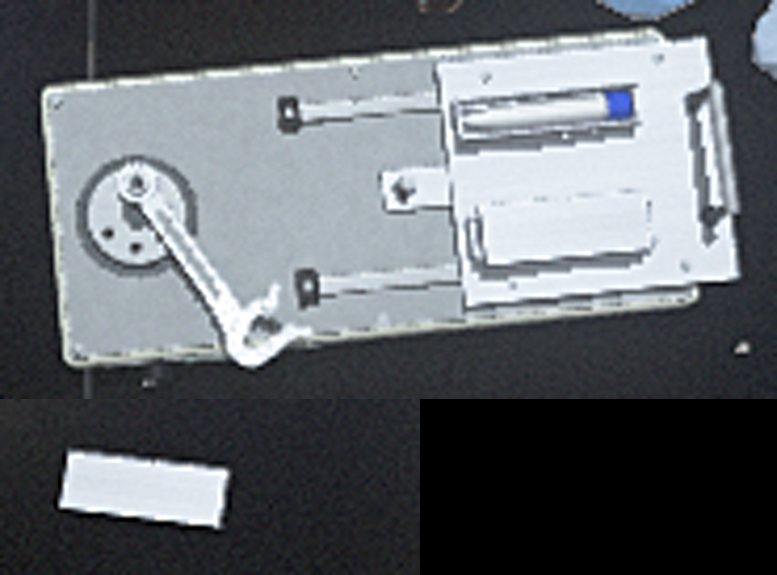

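Crop: the tube with a blue cap lies in the far cradle at crop (545,110). The spare cover is on the near cradle at (565,225) and the loose cover is at (145,488). The pin is at (403,188), the crank pin at (135,183), and the hook seat near (262,328) with its mouth facing the tray. The choices hold. Next I'll measure precisely.

```bash
cat >> h.py <<'E'
def ray(c,u,v,z):
    d=Rm(c)@np.array([(u-c["cx"])/c["fx"],(v-c["cy"])/c["fy"],1.]); e=np.array(c["eye"]); return e+d*(z-e[2])/d[2]
E
python3 - <<'E'
from h import *
c=dict(np.load("top.npz")); W=cloud(c); Z=W[...,2]; im=c["img"]; g=cv2.cvtColor(im,cv2.COLOR_BGR2GRAY)
# deck edges
top=[];bot=[]
for u in range(225,305):
    r=np.where(Z[150:245,u]>30)[0]+150; top.append(ray(c,u,r[0]-.5,56)[:2]); bot.append(ray(c,u,r[-1]+.5,56)[:2])
for n,e in(("far",top),("near",bot)):
    vx,vy,x,y=cv2.fitLine(np.float32(e),cv2.DIST_HUBER,0,.01,.01).ravel(); print(n,"yaw",np.arctan(-vx/vy),x-(y)*vx/vy,"at y=0")
lft=[]
for v in range(175,230):
    r=np.where(Z[v,200:300]>30)[0]+200; lft.append(ray(c,r[0]-.5,v,56)[:2])
vx,vy,x,y=cv2.fitLine(np.float32(lft),cv2.DIST_HUBER,0,.01,.01).ravel(); print("left yaw",np.arctan2(vy,vx),x,y)
# features
P=lambda a,b,z:ray(c,205+a/4.2,150+b/4.2,z)[:2].round(1)
print("pivot",P(135,183,86),"pin",P(403,188,92),"disc",P(137,215,68),"seat",P(265,328,84),"backcorner",P(235,358,84))
print("handle",P(717,85,127),P(733,212,127))
print("tube ends",P(470,113,90),P(632,104,90))
print("spare top",[P(*q,100) for q in((477,208),(648,196),(655,248),(487,262))])
print("cradle far corners",[P(*q,98) for q in((457,97),(635,88),(636,122),(461,136))])
q=[(67,451-400),(228,468-400),(220,526-400),(59,507-400)]
q=[ray(c,110+a/4.2,205+b/4.2,24)[:2] for a,b in q]; print("cover",np.round(q,1),np.mean(q,0))
m=np.zeros(g.shape,np.uint8); m[205:247,110:175]=(g[205:247,110:175]>130)
k=cv2.findContours(m,0,2)[0]; k=max(k,key=cv2.contourArea); r=cv2.minAreaRect(k); print(r); b=[ray(c,*p,24)[:2] for p in cv2.boxPoints(r)]; print(np.round(b,1),ray(c,*r[0],24))
# link cloud
m=np.zeros(g.shape,bool); m[185:240,228:285]=True
s=m&(Z>76)&(Z<92); print(s.sum())
for v in range(186,240,2): print(v,"".join('%4d'%Z[v,u] for u in range(232,284,2)))
E
```

```text
far yaw 0.098556355 666.4723 at y=0
near yaw 0.11253972 468.38693 at y=0
left yaw 0.09667245 556.71643 161.7847
pivot [577.8 101.4] pin [573.7 -78.2] disc [558.2 100.5] seat [480.7  14.4] backcorner [460.8  34.4]
handle [ 637.6 -282. ] [ 553.6 -289.2]
tube ends [ 625.1 -124.6] [ 631.4 -234.6]
spare top [array([ 559.3, -126.4]), array([ 567.4, -240.8]), array([ 532.6, -244.3]), array([ 523.3, -132.3])]
cradle far corners [array([ 634.6, -114.8]), array([ 640.9, -235. ]), array([ 617.7, -235. ]), array([ 608.1, -117. ])]
cover [[516.  428.7]
 [504.1 316.5]
 [463.8 320.9]
 [477.1 432.7]] [490.27900721 374.68960889]
((143.72308349609375, 225.71539306640625), (38.32673263549805, 14.139959335327148), 7.125016689300537)
[[477.5 433.3]
 [518.4 429.9]
 [504.5 318.5]
 [463.5 322.4]] [490.92861161 376.01694541  24.        ]
431
186   57  56  56  56  56  58  55  54  62  64  56  58  59  58  58  60  54  62  62  60  57  58  58  62  59  56
188   60  55  59  58  57  62  60  54  61  61  58  56  60  56  55  60  57  55  59  60  61  59  57  59  59  59
190   59  85  83  84  89  54  60  58  60  55  64  59 
[... 606 characters left out ...]
 66  70  71  69  81  87  82  85  68  64  59  61  55  56  55  58  54  60  58  59  62  59  56  59  61  60
204   65  66  62  71  70  85  91  84  81  59  60  52  56  61  61  62  56  57  60  59  55  58  57  60  60  57
206   69  71  72  73  65  67  86  84  87  61  53  61  59  57  57  58  61  55  56  58  58  58  61  58  55  60
208   69  68  70  71  67  70  72  85  81  83  61  62  64  59  57  58  60  62  59  57  53  56  55  56  55  58
210   66  71  73  66  70  63  64  81  83  87  81  56  58  52  59  58  57  55  55  54  60  59  59  59  59  59Traceback (most recent call last):
  File "<stdin>", line 27, in <module>
  File "<stdin>", line 27, in <genexpr>
ValueError: cannot convert float NaN to integer
```

```bash
cat >> h.py <<'E'
def go(x,y,z,yaw=None,n=10):
    "tool-axis shift per row to reach x,y,z; then turn"
    s=manip.read_state(); p=s["eef_pos"]; M=R.from_euler('xyz',s["eef_rot"]).as_matrix(); Y=s["eef_rot"][2]
    d=M.T@(np.array([x,y,z])-p)/1000
    print("pos",p.round(1),"yaw",Y.round(3),"total",d.round(4),"per row x%d"%n,(d/n).round(5), "turn", None if yaw is None else round((Y-yaw+np.pi)%(2*np.pi)-np.pi,3),"F",s["wrist_force"].round(1),"gap",s["finger_gap"].round(1),"t",s["clock"])
E
python3 -c "
from h import *
go(596,-286,170,3.24,18)"
```

```text
Traceback (most recent call last):
  File "h.py", line 18, in go
    print("pos",p.round(1),"yaw",Y.round(3),"total",d.round(4),"per row x%d"%n,(d/n).round(5), "turn", None if yaw is None else round((Y-yaw+np.pi)%(2*np.pi)-np.pi,3),"F",s["wrist_force"].round(1),"gap",s["finger_gap"].round(1),"t",s["clock"])
                                                                                                                                                                                                           ^^^^^^^^^^^^^^^^^^^^^
AttributeError: 'float' object has no attribute 'round'
```

arm_command(
  plan=[
    [0.2, -0.0366, -0.0334, 0.0019, 0],
    [0.2, -0.0366, -0.0334, 0.0019, 0],
    [0.2, -0.0366, -0.0334, 0.0019, 0],
    [0.2, -0.0366, -0.0334, 0.0019, 0],
    [0.2, -0.0366, -0.0334, 0.0019, 0],
    [0.2, -0.0366, -0.0334, 0.0019, 0],
    [0.2, -0.0366, -0.0334, 0.0019, 0],
    [0.2, -0.0366, -0.0334, 0.0019, 0],
    [0.2, -0.0366, -0.0334, 0.0019, 0],
    [0.2, -0.0366, -0.0334, 0.0019, 0],
    [0.2, -0.0366, -0.0334, 0.0019, 0],
    [0.2, -0.0366, -0.0334, 0.0019, 0],
    [0.2, -0.0366, -0.0334, 0.0019, 0],
    [0.2, -0.0366, -0.0334, 0.0019, 0],
    [0.2, -0.0366, -0.0334, 0.0019, 0],
    [0.2, -0.0366, -0.0334, 0.0019, 0],
    [0.2, -0.0366, -0.0334, 0.0019, 0],
    [0.2, -0.0366, -0.0334, 0.0019, 0],
  ],
)

```text
clock: 2.35
eef_pos: [596.2, -287.3, 170.7]
eef_rot: [3.141, -0.001, 2.772]
wrist_force: [-0.1, 0.6, 0.7]
finger_gap: 56.6
finger_force: 0.0
```

arm_command(
  plan=[
    [0.2, 0, 0, 0, -0.156],
    [0.2, 0, 0, 0, -0.156],
    [0.2, 0, 0, 0, -0.156],
    [0.2, 0, 0, 0, 0],
    [0.2, 0, 0, 0, 0],
  ],
)

```text
clock: 2.98
eef_pos: [595.7, -285.8, 171.1]
eef_rot: [3.141, -0.0, -3.047]
wrist_force: [0.4, -0.0, 1.2]
finger_gap: 56.6
finger_force: 0.0
```

Run:
```python
from h import *
go(596,-286,104,3.24,4)
c=eyes.camera("wrist"); np.savez("w1.npz",**c); cv2.imwrite("pics/w1.png",c["img"]); print({k:c[k] for k in("fx","cx","cy","eye","orientation")})
# fisheye cloud
z=c["z_map"].astype(float); v,u=np.mgrid[:384,:512]; a=u-c["cx"];b=v-c["cy"]; r=np.hypot(a,b); th=r/c["fx"]
k=np.tan(th)/np.maximum(r,1e-6)
W=np.dstack([a*k*z,b*k*z,z])@Rm(c).T+c["eye"]
m=(z>0)&(th<1.4)&(W[...,2]>112)&(W[...,2]<135)&(np.abs(W[...,0]-596)<60)&(np.abs(W[...,1]+286)<40)
p=W[m]; print(len(p), cv2.minAreaRect(p[:,:2].astype(np.float32)), np.median(p,0))
```

```text
Traceback (most recent call last):
  File "h.py", line 18, in go
    print("pos",p.round(1),"yaw",Y.round(3),"total",d.round(4),"per row x%d"%n,(d/n).round(5), "turn", None if yaw is None else round((Y-yaw+np.pi)%(2*np.pi)-np.pi,3),"F",s["wrist_force"].round(1),"gap",s["finger_gap"].round(1),"t",s["clock"])
                                                                                                                                                                                                           ^^^^^^^^^^^^^^^^^^^^^
AttributeError: 'float' object has no attribute 'round'
```

```bash
sed -i 's/s\["finger_gap"\].round(1)/round(float(s["finger_gap"]),1)/' h.py
cat >> h.py <<'E'
def wcloud(c):
    z=c["z_map"].astype(float); v,u=np.mgrid[:384,:512]; a=u-c["cx"];b=v-c["cy"]; r=np.hypot(a,b); th=r/c["fx"]
    k=np.tan(th)/np.maximum(r,1e-6)
    W=np.dstack([a*k*z,b*k*z,z])@Rm(c).T+c["eye"]; W[(z==0)|(th>1.4)]=np.nan
    return W
E
python3 - <<'E'
from h import *
go(596,-286,104,3.24,4)
c=eyes.camera("wrist"); np.savez("w1.npz",**c); cv2.imwrite("pics/w1.png",c["img"]); print({k:c[k] for k in("fx","cx","cy","eye","orientation")})
W=wcloud(c)
m=(W[...,2]>112)&(W[...,2]<135)&(np.abs(W[...,0]-596)<60)&(np.abs(W[...,1]+286)<40)
p=W[m]; print(len(p), cv2.minAreaRect(p[:,:2].astype(np.float32)), np.median(p,0))
E
```

```text
pos [ 595.7 -285.8  171.1] yaw -3.047 total [-0.0003 -0.0002  0.0671] per row x4 [-7.000e-05 -6.000e-05  1.677e-02] turn -0.004 F [ 0.4 -0.   1.2] gap 56.6 t 2.975
{'fx': 297.3186396354542, 'cx': 261.6259311617912, 'cy': 192.3595064799325, 'eye': array([ 515.22046424, -294.33426737,  351.34646719]), 'orientation': array([ 2.85903647e+00, -4.03147868e-04,  1.66532530e+00])}
1245 ((597.2374877929688, -286.0499267578125), (88.62847900390625, 9.612545013427734), 5.822258472442627) [ 592.58598119 -286.23227988  127.08968066]
```

View pics/w1.png

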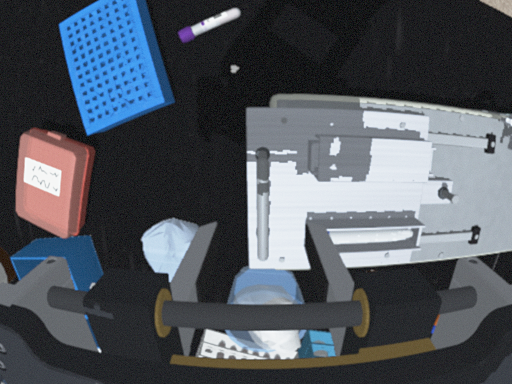

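Wrist view: the handle bar runs from (262,152) to (262,260), centred between the finger tips at (213,225) and (316,225). The pin is at (447,192) and the tube is in its cradle at (370,238). Next I'll descend, grip the bar and push the tray about 50 mm along tool y.

arm_command(
  plan=[
    [0.2, 0, 0, 0.0165, 0],
    [0.2, 0, 0, 0.0165, 0],
    [0.2, 0, 0, 0.0165, 0],
    [0.2, 0, 0, 0.0165, 0],
    [-1, 0, 0, 0, 0],
    [-1, 0, 0, 0, 0],
    [-1, 0, 0, 0, 0],
    [-1, 0, 0, 0, 0],
  ],
  newtons=30,
)

```text
clock: 4.03
eef_pos: [595.9, -286.0, 105.7]
eef_rot: [-3.141, 0.001, -3.043]
wrist_force: [0.5, 0.4, 0.0]
finger_gap: 19.4
finger_force: 0.0
```

```bash
python3 -c "
from h import *
go(596-5.1,-286+50.2,104,3.24,8)"
```

```text
pos [ 595.9 -286.   105.7] yaw -3.043 total [0.0001 0.0504 0.0017] per row x8 [1.0e-05 6.3e-03 2.2e-04] turn -0.0 F [0.5 0.4 0. ] gap 19.4 t 4.025
```

arm_command(
  plan=[
    [-1, 0, 0, 0, 0],
    [-1, 0, 0, 0, 0],
    [-1, 0, 0, 0, 0],
    [-1, 0, 0.0063, 0, 0],
    [-1, 0, 0.0063, 0, 0],
    [-1, 0, 0.0063, 0, 0],
    [-1, 0, 0.0063, 0, 0],
    [-1, 0, 0.0063, 0, 0],
    [-1, 0, 0.0063, 0, 0],
    [-1, 0, 0.0063, 0, 0],
    [-1, 0, 0.0063, 0, 0],
    [-1, 0, 0, 0, 0],
  ],
)

```text
clock: 5.52
eef_pos: [590.8, -234.8, 105.4]
eef_rot: [3.141, -0.0, -3.043]
wrist_force: [-2.0, 0.7, 6.9]
finger_gap: 8.9
finger_force: 30.0
```

Run:
```python
from h import *
go(596,-286,104,3.24,4)
c=eyes.camera("top"); np.savez("top2.npz",**c)
a=cv2.resize(c["img"][165:240,220:320],None,fx=8,fy=8,interpolation=cv2.INTER_CUBIC); cv2.imwrite("pics/top2.png",a)
```

```text
pos [ 590.8 -234.8  105.4] yaw -3.043 total [-0.0001 -0.0515  0.0014] per row x4 [-3.000e-05 -1.287e-02  3.400e-04] turn 0.0 F [-2.   0.7  6.9] gap 8.9 t 5.525
```

View pics/top2.png

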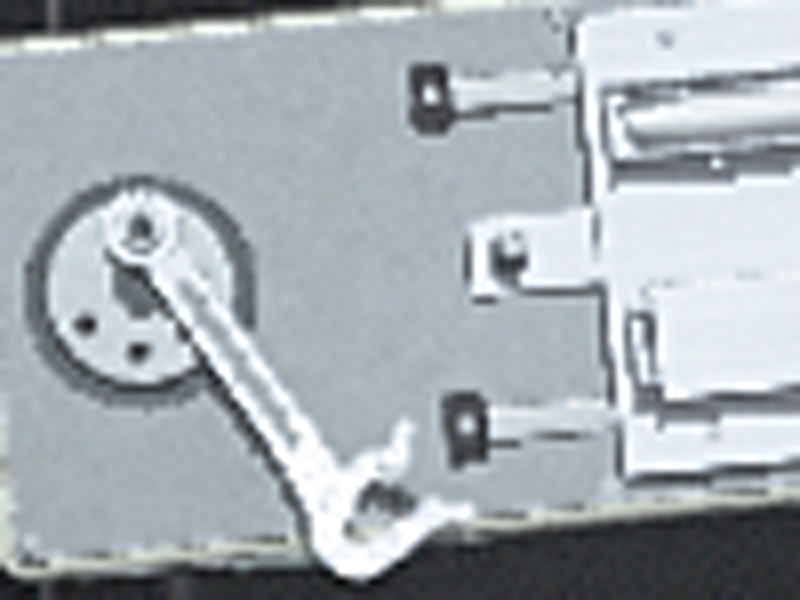

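Zoomed top view: the pin top is at about (512,247), the crank pin at (140,228), the disc centre at (142,292) and the hook slot at about (375,500). The hook's back corner is near (345,575) and its lips are at (405,430) and (465,510).

Run:
```python
from h import *
c=dict(np.load("top2.npz"))
P=lambda a,b,z:ray(c,220+a/8,165+b/8,z)[:2]
ex=np.array([.995,.1]);ey=np.array([-.1,.995])
piv=P(140,228,86);pin=P(512,247,92);disc=P(142,292,68)
print("piv",piv,"pin",pin,"disc",disc,"dist",np.linalg.norm(piv-pin),"disc-pin own",(pin-disc)@ex,(pin-disc)@ey,"piv own",(piv-disc)@ex,(piv-disc)@ey)
for q in((405,430),(465,510),(345,575),(318,540),(385,570)): print(q,P(*q,84))
# hook link brighter mask orientation
c=eyes.camera("wrist"); W=wcloud(c); np.savez("w2.npz",**c); cv2.imwrite("pics/w2.png",c["img"])
m=(W[...,2]>77)&(W[...,2]<90)&(W[...,1]>-20)&(W[...,1]<120)&(W[...,0]>440)&(W[...,0]<600); print(m.sum())
```

```text
piv [577.98590457 100.36004548] pin [570.5496906  -30.44472953] disc [557.30925282 100.13383135] dist 131.0159778150537 disc-pin own 0.11637949984226842 -131.2497118483386 piv own 20.595889902302734 -1.8425821136472977
(405, 430) [506.83848903   7.1516151 ]
(465, 510) [478.83678733 -13.70058791]
(345, 575) [456.27663985  28.3513642 ]
(318, 540) [468.43920289  37.74485811]
(385, 570) [457.99404526  14.39038056]
0
```

Run:
```python
from h import *
c=dict(np.load("top2.npz")); W=cloud(c)
for n,(a,b) in dict(block=(465,425),tongue=(560,250),deck=(350,300),rail=(540,420),link=(240,340)).items():
    u,v=220+a/8,165+b/8; u=int(round(u));v=int(round(v)); p=W[v-1:v+2,u-1:u+2].reshape(-1,3); print(n,np.nanmedian(p,0).round(1),np.nanmax(p[:,2]).round(1))
go(448,59,165,2.177,8)
```

```text
block [510.5 -14.6  64.2] 70.5
tongue [573.2 -49.5  67.2] 68.5
deck [557.   24.8  58. ] 60.3
rail [510.5 -43.3  62.6] 65.1
link [537.   65.1  84.7] 85.9
pos [ 590.8 -235.   105.4] yaw -3.043 total [ 0.1132  0.3066 -0.0594] per row x8 [ 0.01415  0.03833 -0.00742] turn 1.063 F [-0.8  2.2  5.7] gap 9.1 t 5.625
```

arm_command(
  plan=[
    [-0.3, 0, 0, 0, 0],
    [-0.3, 0, 0, 0, 0],
    [-0.3, 0, 0, 0, 0],
    [-0.3, 0, 0, -0.02, 0],
    [-0.3, 0, 0, -0.02, 0],
    [-0.3, 0, 0, -0.02, 0],
  ],
)

```text
clock: 6.38
eef_pos: [590.7, -235.6, 165.7]
eef_rot: [3.141, -0.0, -3.043]
wrist_force: [0.1, 0.1, -0.3]
finger_gap: 33.2
finger_force: 0.0
```

Run:
```python
from h import *
go(448,59,165,2.177,8)
```

```text
pos [ 590.7 -235.6  165.7] yaw -3.043 total [0.1132 0.3072 0.0008] per row x8 [0.01415 0.0384  0.0001 ] turn 1.063 F [ 0.1  0.1 -0.3] gap 33.2 t 6.375
```

arm_command(
  plan=[
    [-1, 0.01415, 0.0384, 0, 0],
    [-1, 0.01415, 0.0384, 0, 0],
    [-1, 0.01415, 0.0384, 0, 0],
    [-1, 0.01415, 0.0384, 0, 0],
    [-1, 0.01415, 0.0384, 0, 0],
    [-1, 0.01415, 0.0384, 0, 0],
    [-1, 0.01415, 0.0384, 0, 0],
    [-1, 0.01415, 0.0384, 0, 0],
    [-1, 0, 0, 0, 0.177],
    [-1, 0, 0, 0, 0.177],
    [-1, 0, 0, 0, 0.177],
    [-1, 0, 0, 0, 0.177],
    [-1, 0, 0, 0, 0.177],
    [-1, 0, 0, 0, 0.177],
    [-1, 0, 0, 0, 0],
  ],
)

```text
clock: 8.25
eef_pos: [448.0, 58.9, 165.2]
eef_rot: [-3.141, -0.0, 2.179]
wrist_force: [0.0, 0.7, 0.5]
finger_gap: 0.3
finger_force: 0.0
```

Run:
```python
from h import *
go(448,59,72,2.177,5)
# tool-frame arc step: link frame pos (130,-s), rotation 0.91/12
piv=np.array([578,100.5])
for s in (25,):
    d=.0757; p=np.array([130,-s]); q=R.from_euler('z',d).as_matrix()[:2,:2]@p-p
    print("link-frame step",q)  # tool x=-link y; tool y=?
M=R.from_euler('xyz',manip.read_state()["eef_rot"]).as_matrix(); print(M[:2,:2].round(3))
```

```text
pos [448.   58.9 165.2] yaw 2.179 total [0.     0.0001 0.0932] per row x5 [1.000e-05 2.000e-05 1.864e-02] turn 0.002 F [0.  0.7 0.5] gap 0.3 t 8.25
link-frame step [1.51838902 9.90320066]
[[-0.571  0.821]
 [ 0.821  0.571]]
```

arm_command(
  plan=[
    [-1, 0, 0, 0.0186, 0],
    [-1, 0, 0, 0.0186, 0],
    [-1, 0, 0, 0.0186, 0],
    [-1, 0, 0, 0.0186, 0],
    [-1, 0, 0, 0.0186, 0],
    [-1, -0.014, 0, 0, 0],
    [-1, -0.0099, -0.0015, 0, -0.0757],
    [-1, -0.0099, -0.0015, 0, -0.0757],
    [-1, -0.0099, -0.0015, 0, -0.0757],
    [-1, -0.0099, -0.0015, 0, -0.0757],
    [-1, -0.0099, -0.0015, 0, -0.0757],
    [-1, -0.0099, -0.0015, 0, -0.0757],
    [-1, -0.0099, -0.0015, 0, -0.0757],
    [-1, -0.0099, -0.0015, 0, -0.0757],
    [-1, 0, 0, 0, 0],
  ],
)

```text
clock: 10.12
eef_pos: [509.0, -12.7, 73.0]
eef_rot: [3.141, 0.001, 2.784]
wrist_force: [-1.0, 0.0, -0.0]
finger_gap: 0.3
finger_force: 0.0
```

Run:
```python
from h import *
go(448,59,72,3.084,5)
p=manip.read_state()["eef_pos"][:2]-np.array([578,100.5]); print(np.hypot(*p),np.degrees(np.arctan2(p[1],p[0])))
c=eyes.camera("wrist"); cv2.imwrite("pics/w3.png",c["img"]); t=eyes.camera("top"); i=cv2.resize(t["img"][165:240,220:320],None,fx=5,fy=5,interpolation=cv2.INTER_CUBIC)
s=eyes.camera("scene"); j=cv2.resize(s["img"][150:270,200:340],None,fx=3.2,fy=3.2,interpolation=cv2.INTER_CUBIC); 
w=cv2.resize(c["img"],(512,384))[150:,:]
o=np.zeros((600,800,3),np.uint8); o[:234,:512]=w; o[234:600,:500]=i[:366]; o[234:600,500:]=cv2.resize(j,(430,366))[:,:300]; cv2.imwrite("pics/m3.png",o)
```

```text
pos [509.  -12.7  73. ] yaw 2.784 total [0.0822 0.0458 0.0009] per row x5 [0.01644 0.00917 0.00018] turn -0.3 F [-1.  0. -0.] gap 0.3 t 10.125
132.5917010073774 -121.38028632739037
```

View pics/m3.png

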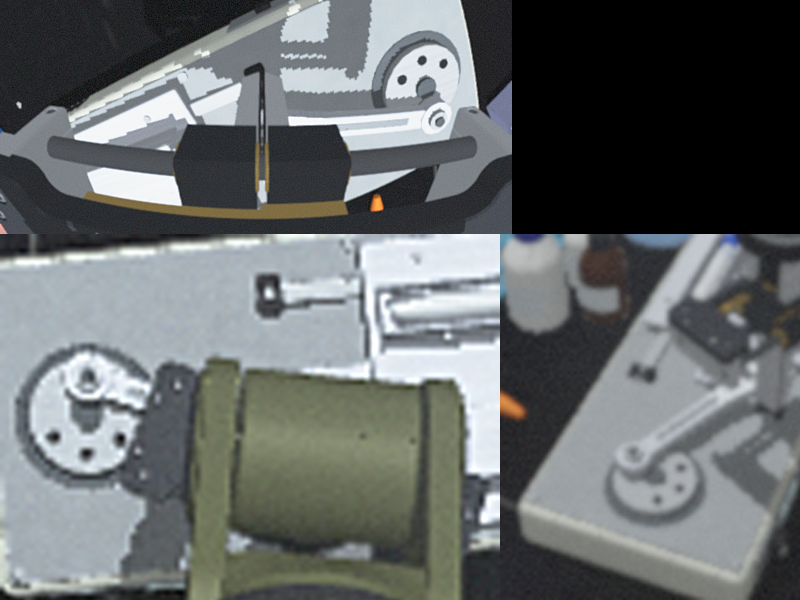

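Views: the link has swung with the closed fingers and is in contact with them. In the top view the crank pin is at (88,378) and the disc has not moved. In the scene view the hook is approaching the pin from the robot's side. I'll carry on in half steps.

arm_command(
  plan=[
    [-1, -0.005, -0.0008, 0, -0.038],
    [-1, -0.005, -0.0008, 0, -0.038],
    [-1, -0.005, -0.0008, 0, -0.038],
    [-1, -0.005, -0.0008, 0, -0.038],
    [-1, -0.005, -0.0008, 0, -0.038],
    [-1, -0.005, -0.0008, 0, -0.038],
    [-1, 0, 0, 0, 0],
  ],
)

```text
clock: 11.15
eef_pos: [535.8, -24.2, 72.4]
eef_rot: [3.142, 0.0, 3.011]
wrist_force: [0.2, 0.9, 0.4]
finger_gap: 0.2
finger_force: 0.0
```

arm_command(
  plan=[
    [-1, -0.0025, -0.0002, 0, -0.019],
    [-1, -0.0025, -0.0002, 0, -0.019],
    [-1, 0, 0, 0, 0],
  ],
)

```text
clock: 11.52
eef_pos: [540.7, -25.2, 72.3]
eef_rot: [-3.142, -0.0, 3.049]
wrist_force: [-1.6, -0.0, 0.0]
finger_gap: 0.2
finger_force: 0.5
```

arm_command(
  plan=[
    [-1, -0.002, -0.0001, 0, -0.015],
    [-1, -0.002, -0.0001, 0, -0.012],
    [-1, 0, 0, 0, 0],
  ],
)

```text
clock: 11.9
eef_pos: [545.2, -25.7, 72.4]
eef_rot: [3.141, 0.001, 3.077]
wrist_force: [0.5, -0.7, -0.3]
finger_gap: 0.2
finger_force: 0.0
```

arm_command(
  plan=[
    [-1, -0.0015, 0, 0, 0],
    [-1, 0, 0, 0, 0],
  ],
)

```text
clock: 12.15
eef_pos: [546.4, -25.8, 72.3]
eef_rot: [3.142, 0.0, 3.076]
wrist_force: [0.1, 0.3, 0.2]
finger_gap: 0.2
finger_force: 0.0
```

arm_command(
  plan=[
    [-1, -0.0015, 0, 0, 0],
    [-1, -0.0015, 0, 0, 0],
    [-1, 0, 0, 0, 0],
  ],
)

```text
clock: 12.52
eef_pos: [548.8, -26.1, 72.2]
eef_rot: [-3.142, -0.001, 3.076]
wrist_force: [-4.8, -0.9, 2.5]
finger_gap: 0.8
finger_force: 2.3
```

arm_command(
  plan=[
    [-1, -0.0015, 0, 0, 0],
    [-1, 0, 0, 0, 0],
  ],
)

```text
clock: 12.78
eef_pos: [549.2, -26.1, 72.1]
eef_rot: [-3.141, -0.004, 3.077]
wrist_force: [-13.7, -0.9, 7.7]
finger_gap: 0.6
finger_force: 7.0
```

Resistance has risen to about 14 N at the expected home position. I'll back off and look.

arm_command(
  plan=[
    [-1, 0.01, 0, 0, 0],
    [-1, 0.03, 0, 0, 0],
    [-1, 0, 0, -0.03, 0],
    [-1, 0, 0, -0.04, 0],
    [-1, 0.03, -0.04, -0.03, 0],
    [-1, 0.03, -0.05, 0, 0],
    [-1, 0.03, -0.05, 0, 0],
    [-1, 0, -0.05, 0, 0],
    [-1, 0, -0.05, 0, 0],
    [-1, 0, 0, 0, 0],
  ],
)

```text
clock: 14.02
eef_pos: [404.7, -259.4, 172.1]
eef_rot: [-3.141, 0.001, 3.073]
wrist_force: [-0.0, 1.2, -0.6]
finger_gap: 0.5
finger_force: 0.0
```

Run:
```python
from h import *
go(448,59,72,3.084,5)
t=eyes.camera("top"); np.savez("top4.npz",**t); s=eyes.camera("scene")
i=cv2.resize(t["img"][175:225,225:325],None,fx=8,fy=8,interpolation=cv2.INTER_CUBIC)
j=cv2.resize(s["img"][185:245,220:330],None,fx=4,fy=4,interpolation=cv2.INTER_CUBIC)[:200]
o=np.zeros((600,800,3),np.uint8); o[:400]=i; o[400:,:440]=j; cv2.imwrite("pics/m4.png",o)
```

```text
pos [ 404.7 -259.4  172.1] yaw 3.073 total [-0.0213  0.3207  0.1   ] per row x5 [-0.00425  0.06414  0.01999] turn -0.011 F [-0.   1.2 -0.6] gap 0.5 t 14.025
```

View pics/m4.png

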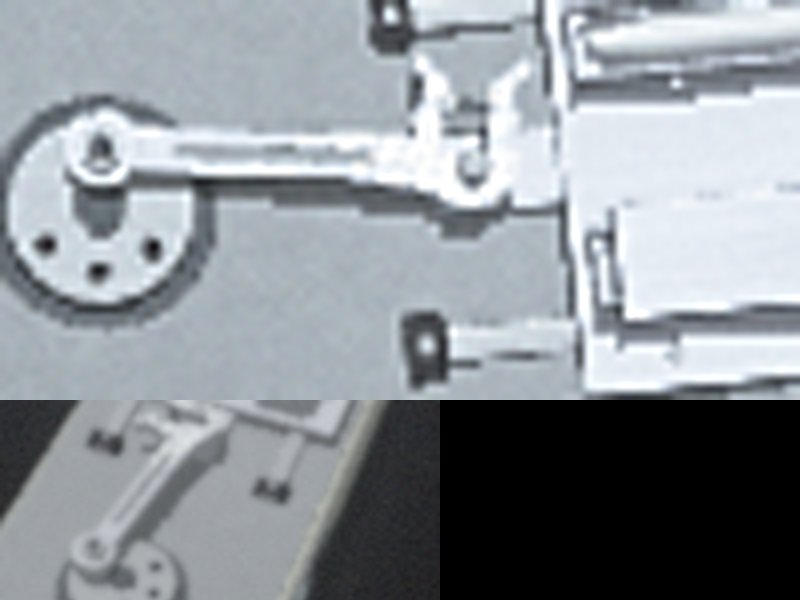

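Zoomed view: the pin is at (475,168) at the bottom of the hook slot, and the latch bar lies across the slot at (465,112), so it is shut. Next I'll grip the handle again and move the tray.

```bash
python3 -c "
from h import *
go(590.8,-235,172,3.24,5)"
```

```text
pos [ 405.2 -257.   172.1] yaw 3.075 total [-1.838e-01  3.420e-02  1.000e-04] per row x5 [-3.676e-02  6.840e-03  2.000e-05] turn -0.165 F [-0.   0.2  0.1] gap 0.6 t 14.125
```

arm_command(
  plan=[
    [-0.2, -0.0368, 0.0068, 0, 0],
    [-0.2, -0.0368, 0.0068, 0, 0],
    [-0.2, -0.0368, 0.0068, 0, 0],
    [-0.2, -0.0368, 0.0068, 0, 0],
    [-0.2, -0.0368, 0.0068, 0, 0],
    [-0.2, 0, 0, 0, -0.165],
    [-0.2, 0, 0, 0.01, 0],
    [-0.2, 0, 0, 0, 0],
  ],
)

```text
clock: 15.12
eef_pos: [590.6, -234.4, 161.2]
eef_rot: [3.141, -0.001, -3.045]
wrist_force: [0.7, -0.5, -0.7]
finger_gap: 37.7
finger_force: 0.0
```

arm_command(
  plan=[
    [-0.2, 0, 0, 0.02, 0],
    [-0.2, 0, 0, 0.02, 0],
    [-0.2, 0, 0, 0.017, 0],
    [-1, 0, 0, 0, 0],
    [-1, 0, 0, 0, 0],
    [-1, 0, 0, 0, 0],
    [-1, 0, 0, 0, 0],
    [-1, 0, 0, 0, 0],
  ],
  newtons=40,
)

```text
clock: 16.12
eef_pos: [591.5, -235.4, 106.1]
eef_rot: [-3.141, 0.001, -3.042]
wrist_force: [-0.6, 0.1, 6.4]
finger_gap: 8.8
finger_force: 40.0
```

arm_command(
  plan=[
    [-1, 0, 0.002, 0, 0],
    [-1, 0, 0.002, 0, 0],
    [-1, 0, 0.002, 0, 0],
    [-1, 0, 0.002, 0, 0],
    [-1, 0, 0.002, 0, 0],
    [-1, 0, 0.002, 0, 0],
    [-1, 0, 0.002, 0, 0],
    [-1, 0, 0.002, 0, 0],
    [-1, 0, 0, 0, 0],
  ],
)

```text
clock: 17.25
eef_pos: [590.0, -220.9, 106.1]
eef_rot: [-3.138, 0.002, -3.042]
wrist_force: [1.9, -9.2, 1.8]
finger_gap: 8.5
finger_force: 40.0
```

Run:
```python
from h import *
go(590.8,-235,172,3.24,5)
t=eyes.camera("top"); np.savez("top5.npz",**t)
i=cv2.resize(t["img"][165:230,225:335],None,fx=7,fy=7,interpolation=cv2.INTER_CUBIC); cv2.imwrite("pics/m5.png",i)
```

```text
pos [ 590.  -220.9  106.1] yaw -3.042 total [ 0.0005 -0.0143 -0.0659] per row x5 [ 0.0001  -0.00286 -0.01317] turn 0.001 F [ 1.9 -9.2  1.8] gap 8.5 t 17.25
```

View pics/m5.png

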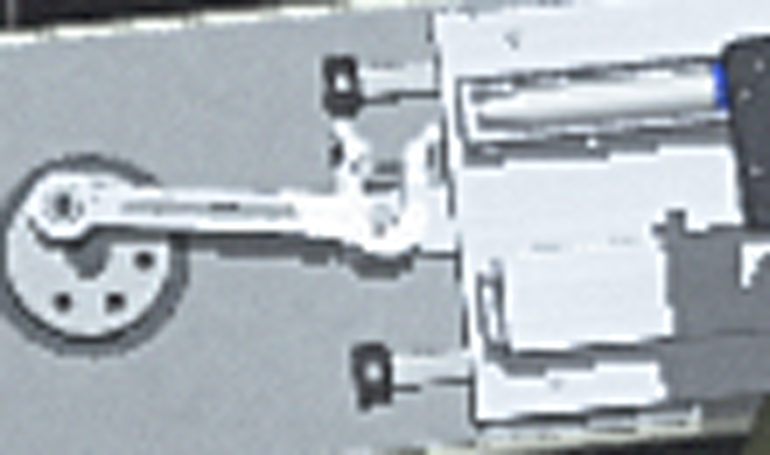

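View: the disc has turned, with the crank pin moved from the rear side to (62,205). The pin is still seated at (382,215), the latch shows across the slot at (380,180), and the tube is in its cradle. Next I'll release the handle, rise, and measure the cradle.

arm_command(
  plan=[
    [-0.2, 0, 0, 0, 0],
    [-0.2, 0, 0, 0, 0],
    [-0.2, 0, 0, 0, 0],
    [-0.2, 0, 0, -0.03, 0],
    [-0.2, 0, 0, -0.03, 0],
    [0.2, -0.02, 0.05, -0.03, 0],
    [0.2, -0.02, 0.05, -0.03, 0],
    [0.2, 0, 0, 0, 0],
    [0.2, 0, 0, 0, 0],
  ],
)

```text
clock: 18.42
eef_pos: [619.1, -116.0, 224.5]
eef_rot: [3.141, -0.001, -3.041]
wrist_force: [-0.5, -0.6, 0.4]
finger_gap: 56.4
finger_force: 0.0
```

Run:
```python
from h import *
go(490.5,375.5,180,1.456,16)
c=eyes.camera("wrist"); np.savez("w6.npz",**c); W=wcloud(c)
t=dict(np.load("top5.npz")); T=cloud(t)
ex=np.array([.995,.1]);ey=np.array([-.1,.995]); o=np.array([619.2,-112.4])
for n,C in(("wrist",W),("top",T)):
  q=C[...,:2]-o; a=q@ex; b=q@ey; z=C[...,2]
  print(n)
  for lo in(-50,-30,-10,10,30):
    k=(b>lo)&(b<lo+20)
    f=lambda m:np.round(np.percentile(m,[2,50,98]),1) if len(m)>5 else None
    print(lo,"tube",f(a[k&(abs(a)<11.5)&(z>89)]),"cradle+",f(a[k&(abs(a)<22)&(z>86)&(z<104)]),"spare",f(a[k&(abs(a+80)<35)&(z>92)&(z<108)]),"tray",f(a[k&(abs(a)<130)&(z>66)&(z<78)]))
  k=(abs(a+80)<35)&(z>94)&(z<108); print("spare along",f(b[k]),z[k].mean() if k.any() else 0); 
  if k.any(): print(cv2.minAreaRect(C[k][:,:2].astype(np.float32)))
```

```text
pos [ 619.1 -116.   224.5] yaw -3.041 total [0.0787 0.5019 0.0447] per row x16 [0.00492 0.03137 0.00279] turn 1.786 F [-0.5 -0.6  0.4] gap 56.4 t 18.425
wrist
-50 tube [-10.6  -8.4   8.1] cradle+ [-12.7  -0.1  14.7] spare [-97.9 -79.1 -59.8] tray [-120.5  -33.7  116.3]
-30 tube [-10.8  -0.2   7.2] cradle+ [-12.6  -0.2  14.8] spare [-98.3 -77.9 -58.7] tray [-120.1  -30.4  102. ]
-10 tube [-10.8  -0.2   7.1] cradle+ [-12.5   0.5  14.7] spare [-98.2 -78.8 -58.3] tray [-120.   -30.1  115.6]
10 tube [-10.6  -6.4   8.1] cradle+ [-12.5   0.5  14.8] spare [-98.4 -78.5 -58.5] tray [-120.3  -34.9   42.9]
30 tube [-10.2  -9.2   4.8] cradle+ [-12.5   0.3  14.9] spare [-97.  -78.3 -58.9] tray [-120.   -33.7   43. ]
spare along [-56.7  -1.9  52.6] 101.37153402589044
((543.3129272460938, -142.5479736328125), (40.52314376831055, 166.86944580078125), 5.564556121826172)
top
-50 tube [-11.2  -4.9  10. ] cradle+ [-12.6   1.3  15.1] spare [-97.5 -79.  -60.1] tray [-120.3  -28.1  117. ]
-30 tube [-11.3  -2.2   7.4] cradle+ [-12.7   1.2  14. ] spare [-97.6 -78.7 -60. ] tray [-120.4  -27.6  103.7]
-10 tube [-10.9  -0.4   7.5] cradle+ [-12.3   0.8  15.2] spare [-98.1 -78.6 -59.2] tray [-120.8  -23.1  121.2]
10 tube [-10.8   0.6   7.4] cradle+ [-12.5   1.4  15.1] spare [-98.1 -78.9 -59.2] tray [-120.2  -32.4   43.5]
30 tube [-11.4   0.1   6.3] cradle+ [-12.6   0.7  15. ] spare [-97.6 -79.3 -59.9] tray [-120.2  -31.1   42.7]
spare along [-54.3   1.3  56. ] 100.70031185022643
((540.9546508789062, -118.59223937988281), (40.50935745239258, 123.56465911865234), 5.829639434814453)
```

Run:
```python
from h import *
t=eyes.camera("top"); np.savez("top6.npz",**t); C=cloud(t); z=C[...,2]
for y0 in range(260,520,30):
    k=(z>70)&(C[...,1]>y0)&(C[...,1]<y0+30)&(C[...,0]>300)
    if k.any(): print(y0,C[k][:,0].min().round(),z[k].max().round(), C[k][C[k][:,0].argmin()].round())
g=cv2.cvtColor(t["img"],cv2.COLOR_BGR2GRAY); m=np.zeros(g.shape,np.uint8); m[205:247,110:175]=(g[205:247,110:175]>130)
k=max(cv2.findContours(m,0,1)[0],key=cv2.contourArea); r=cv2.minAreaRect(k); b=np.array([ray(t,*p,24)[:2] for p in cv2.boxPoints(r)]); print(b.round(1),b.mean(0))
e=[b[i]-b[i-1] for i in range(4)]; l=max(e,key=np.linalg.norm); print("yaw",np.arctan(-l[0]/l[1]))
pp=np.array([ray(t,*p[0],24)[:2] for p in k]); 
mm=C[(m>0)&(z>15)]; print("depth centre",np.median(mm,0),np.percentile(mm[:,0],[1,99]),np.percentile(mm[:,1],[1,99]))
```

```text
260 787.0 120.0 [787. 289. 109.]
290 779.0 153.0 [779. 309. 116.]
320 773.0 150.0 [773. 340. 115.]
350 765.0 154.0 [765. 366. 123.]
380 596.0 162.0 [596. 410. 109.]
410 586.0 219.0 [586. 439. 176.]
440 575.0 220.0 [575. 466. 135.]
470 569.0 219.0 [569. 499. 122.]
500 560.0 220.0 [560. 527. 147.]
[[477.5 433.3]
 [518.4 429.9]
 [504.5 318.5]
 [463.5 322.4]] [490.97518881 376.01039438]
yaw -0.12487688547869656
depth centre [490.05415472 375.10865888  24.73982225] [466.74468164 513.35932034] [321.77670769 430.15336017]
```

arm_command(
  plan=[
    [0.4, 0.0049, 0.0314, 0.0015, 0],
    [0.4, 0.0049, 0.0314, 0.0015, 0],
    [0.4, 0.0049, 0.0314, 0.0015, 0],
    [0.4, 0.0049, 0.0314, 0.0015, 0],
    [0.4, 0.0049, 0.0314, 0.0015, 0],
    [0.4, 0.0049, 0.0314, 0.0015, 0],
    [0.4, 0.0049, 0.0314, 0.0015, 0],
    [0.4, 0.0049, 0.0314, 0.0015, 0],
    [0.4, 0.0049, 0.0314, 0.0015, 0],
    [0.4, 0.0049, 0.0314, 0.0015, 0],
    [0.4, 0.0049, 0.0314, 0.0015, 0],
    [0.4, 0.0049, 0.0314, 0.0015, 0],
    [0.4, 0.0049, 0.0314, 0.0015, 0],
    [0.4, 0.0049, 0.0314, 0.0015, 0],
    [0.4, 0.0049, 0.0314, 0.0015, 0],
    [0.4, 0.0049, 0.0314, 0.0015, 0],
  ],
)

```text
clock: 20.52
eef_pos: [491.5, 376.1, 200.4]
eef_rot: [-3.141, -0.001, -3.043]
wrist_force: [-0.7, -1.3, 0.4]
finger_gap: 65.7
finger_force: 0.0
```

arm_command(
  plan=[
    [0.4, 0, 0, 0, 0.179],
    [0.4, 0, 0, 0, 0.179],
    [0.4, 0, 0, 0, 0.179],
    [0.4, 0, 0, 0, 0.179],
    [0.4, 0, 0, 0, 0.179],
    [0.4, 0, 0, 0, 0.179],
    [0.4, 0, 0, 0, 0.179],
    [0.4, 0, 0, 0, 0.179],
    [0.4, 0, 0, 0, 0.179],
    [0.4, 0, 0, 0, 0.179],
    [0.4, 0, 0, 0, 0],
  ],
)

```text
clock: 21.9
eef_pos: [491.7, 375.3, 200.5]
eef_rot: [-3.141, 0.001, 1.451]
wrist_force: [-1.1, -1.0, 0.7]
finger_gap: 65.6
finger_force: 0.0
```

Run:
```python
from h import *
c=eyes.camera("wrist"); np.savez("w7.npz",**c); W=wcloud(c)
k=(W[...,2]>15)&(W[...,2]<32)&(abs(W[...,0]-490)<70)&(abs(W[...,1]-375)<75)
r=cv2.minAreaRect(W[k][:,:2].astype(np.float32)); print(k.sum(),r,np.median(W[k],0),np.percentile(W[k][:,1],[1,99]))
go(490.5,375.5,5,1.451,8)
```

```text
2858 ((490.1541748046875, 374.1423645019531), (112.18925476074219, 40.084022521972656), 82.8248291015625) [490.47906262 377.52878918  24.99977432] [319.65333024 429.52199034]
pos [491.7 375.5 200.7] yaw 1.454 total [ 0.     -0.001   0.1957] per row x8 [ 0.      -0.00013  0.02446] turn 0.003 F [-0.2  0.6  0.5] gap 65.8 t 21.95
```

arm_command(
  plan=[
    [0.4, 0, -0.0014, 0.0245, 0],
    [0.4, 0, 0, 0.0245, 0],
    [0.4, 0, 0, 0.0245, 0],
    [0.4, 0, 0, 0.0245, 0],
    [0.4, 0, 0, 0.0245, 0],
    [0.4, 0, 0, 0.0245, 0],
    [0.4, 0, 0, 0.0245, 0],
    [0.4, 0, 0, 0.0235, 0],
    [0.4, 0, 0, 0, 0],
    [-1, 0, 0, 0, 0],
    [-1, 0, 0, 0, 0],
    [-1, 0, 0, 0, 0],
    [-1, 0, 0, 0, 0],
    [-1, 0, 0, 0, 0],
    [-1, 0, 0, 0, 0],
  ],
  newtons=25,
)

```text
clock: 23.82
eef_pos: [490.2, 376.6, 7.0]
eef_rot: [3.141, -0.001, 1.452]
wrist_force: [-1.3, -1.2, 6.4]
finger_gap: 39.8
finger_force: 25.0
```

arm_command(
  plan=[
    [-1, 0, 0, -0.01, 0],
    [-1, 0, 0, -0.03, 0],
    [-1, 0, 0, -0.05, 0],
    [-1, 0, 0, -0.05, 0],
    [-1, 0, 0, -0.05, 0],
    [-1, 0, 0, 0, -0.111],
    [-1, 0, 0, 0, -0.111],
    [-1, 0, 0, 0, 0],
  ],
)

```text
clock: 24.82
eef_pos: [489.8, 376.4, 196.6]
eef_rot: [-3.142, -0.0, 1.673]
wrist_force: [0.5, -0.3, -1.4]
finger_gap: 39.9
finger_force: 25.0
```

```bash
python3 -c "
from h import *
go(620.2,-110,150,1.671,16)"
```

```text
pos [489.8 376.4 196.6] yaw 1.673 total [-0.4971  0.0802  0.0466] per row x16 [-0.03107  0.00501  0.00291] turn 0.002 F [ 0.5 -0.3 -1.4] gap 39.9 t 24.825
```

arm_command(
  plan=[
    [-1, -0.0311, 0.005, 0.0029, 0],
    [-1, -0.0311, 0.005, 0.0029, 0],
    [-1, -0.0311, 0.005, 0.0029, 0],
    [-1, -0.0311, 0.005, 0.0029, 0],
    [-1, -0.0311, 0.005, 0.0029, 0],
    [-1, -0.0311, 0.005, 0.0029, 0],
    [-1, -0.0311, 0.005, 0.0029, 0],
    [-1, -0.0311, 0.005, 0.0029, 0],
    [-1, -0.0311, 0.005, 0.0029, 0],
    [-1, -0.0311, 0.005, 0.0029, 0],
    [-1, -0.0311, 0.005, 0.0029, 0],
    [-1, -0.0311, 0.005, 0.0029, 0],
    [-1, -0.0311, 0.005, 0.0029, 0],
    [-1, -0.0311, 0.005, 0.0029, 0],
    [-1, -0.0311, 0.005, 0.0029, 0],
    [-1, -0.0311, 0.005, 0.0029, 0],
    [-1, 0, 0, 0, 0],
    [-1, 0, 0, 0, 0],
  ],
)

```text
clock: 27.08
eef_pos: [620.3, -109.9, 149.8]
eef_rot: [-3.141, -0.0, 1.672]
wrist_force: [-0.6, 0.7, -0.9]
finger_gap: 40.1
finger_force: 25.0
```

Run:
```python
from h import *
go(620.4,-110,105,1.671,3)
ex=np.array([.995,.1]);ey=np.array([-.1,.995]); o=np.array([620.4,-112.4])
c=eyes.camera("wrist"); W=wcloud(c); cv2.imwrite("pics/w8.png",c["img"]); np.savez("w8.npz",**c)
q=W[...,:2]-o; a=q@ex; b=q@ey; z=W[...,2]
f=lambda m:np.round(np.percentile(m,[2,50,98]),1) if len(m)>5 else None
k=(z>158)&(z<180)&(abs(a)<28)&(abs(b)<70); print("held",f(a[k]),f(b[k]),f(z[k]),k.sum(),cv2.minAreaRect(W[k][:,:2].astype(np.float32)))
k=(abs(a+80)<35)&(z>94)&(z<108)&(abs(b)<65); print("spare",f(a[k]),f(b[k]),k.sum())
k=(abs(a)<24)&(z>88)&(z<104)&(abs(b)<65); print("cradle",f(a[k]),f(b[k]),k.sum())
```

```text
pos [ 620.3 -109.9  149.8] yaw 1.672 total [-0.0001  0.0001  0.0448] per row x3 [-4.000e-05  3.000e-05  1.495e-02] turn 0.001 F [-0.6  0.7 -0.9] gap 40.1 t 27.075
held [-20.1   0.4  20.9] [-38.9  12.5  54.8] [166.3 167.8 173.8] 10200 ((619.6654663085938, -105.35740661621094), (55.86407470703125, 98.76327514648438), 5.87497615814209)
spare [-98.2 -77.8 -59.4] [-54.3   5.4  53.9] 5658
cradle [-13.1   0.2  14.3] [43.6 52.3 60.5] 328
```

View pics/w8.png

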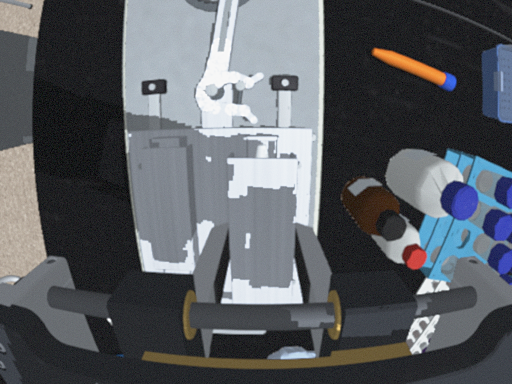

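Wrist view: the held cover at (262,225) is lined up over the far cradle, the spare cover is at (165,205), and the hook is closed on the pin near (222,95). The measured across error is under 1 mm. I'll lower it now.

arm_command(
  plan=[
    [-1, 0, 0, 0.02, 0],
    [-1, 0, 0, 0.02, 0],
    [-1, 0, 0, 0.004, 0],
    [-1, 0, 0, 0.004, 0],
    [-1, 0, 0, 0.004, 0],
    [-1, 0, 0, 0, 0],
  ],
)

```text
clock: 27.88
eef_pos: [620.5, -110.3, 98.0]
eef_rot: [3.141, 0.0, 1.673]
wrist_force: [-0.5, 0.3, -1.2]
finger_gap: 39.8
finger_force: 25.0
```

arm_command(
  plan=[
    [-1, 0, 0, 0.004, 0],
    [-1, 0, 0, 0.004, 0],
    [-1, 0, 0, 0.003, 0],
    [-1, 0, 0, 0, 0],
  ],
)

```text
clock: 28.38
eef_pos: [620.3, -110.3, 86.5]
eef_rot: [-3.141, -0.0, 1.673]
wrist_force: [-1.2, 0.3, -2.2]
finger_gap: 40.1
finger_force: 25.0
```

No contact force and the underside is at about 79.5 mm, so the flanges are outside the walls. I'll make the last few millimetres, then open.

arm_command(
  plan=[
    [-1, 0, 0, 0.001, 0],
    [-1, 0, 0, 0.001, 0],
    [-1, 0, 0, 0.001, 0],
    [-1, 0, 0, 0, 0],
  ],
)

```text
clock: 28.88
eef_pos: [620.4, -110.3, 83.8]
eef_rot: [-3.141, -0.0, 1.673]
wrist_force: [0.3, 0.1, -0.5]
finger_gap: 40.1
finger_force: 25.0
```

arm_command(
  plan=[
    [-0.05, 0, 0, 0, 0],
    [-0.05, 0, 0, 0, 0],
    [-0.05, 0, 0, 0, 0],
    [0.15, 0, 0, 0, 0],
    [0.15, 0, 0, -0.01, 0],
    [0.15, 0, 0, -0.02, 0],
    [0.15, 0, 0, -0.04, 0],
    [0.15, 0, 0, -0.06, 0],
    [0.15, 0.05, -0.05, -0.03, 0],
    [0.15, 0.06, -0.06, 0, 0],
    [0.15, 0.06, -0.06, 0, 0],
    [0.15, 0.06, -0.06, 0, 0],
    [0.15, 0, 0, 0, 0],
  ],
)

```text
clock: 30.5
eef_pos: [428.5, 45.9, 239.6]
eef_rot: [3.139, 0.0, 1.676]
wrist_force: [0.2, -0.2, 1.0]
finger_gap: 53.8
finger_force: 0.0
```

Run:
```python
from h import *
go(620.4,-110,105,1.671,3)
ex=np.array([.995,.1]);ey=np.array([-.1,.995]); o=np.array([620.4,-112.4])
t=eyes.camera("top"); T=cloud(t); q=T[...,:2]-o; a=q@ex; b=q@ey; z=T[...,2]
f=lambda m:np.round(np.percentile(m,[2,50,98]),1)
for n,x0 in(("cover",0),("spare",-79.5)):
    k=(abs(a-x0)<30)&(abs(b)<66)&(z>94)&(z<125); k&=(z<112); print(n,f(a[k]),f(b[k]),f(z[k]),cv2.minAreaRect(T[k][:,:2].astype(np.float32)))
i=cv2.resize(t["img"][110:275,190:390],None,fx=3.6,fy=3.6,interpolation=cv2.INTER_CUBIC); cv2.imwrite("pics/m9.png",i)
```

```text
pos [428.5  45.9 239.6] yaw 1.676 total [-0.1753  0.1741  0.135 ] per row x3 [-0.05842  0.05804  0.04502] turn 0.005 F [ 0.2 -0.2  1. ] gap 53.8 t 30.5
cover [-19.    0.3  19.8] [-52.7   2.   56.6] [ 95.1 100.9 105.4] ((620.6021118164062, -111.46243286132812), (41.074832916259766, 123.0383529663086), 5.767318248748779)
spare [-99.2 -79.9 -60.6] [-53.6   1.4  55.8] [ 96.  100.9 105.8] ((540.870849609375, -118.76118469238281), (40.51533889770508, 122.08221435546875), 5.7117180824279785)
```

View pics/m9.png

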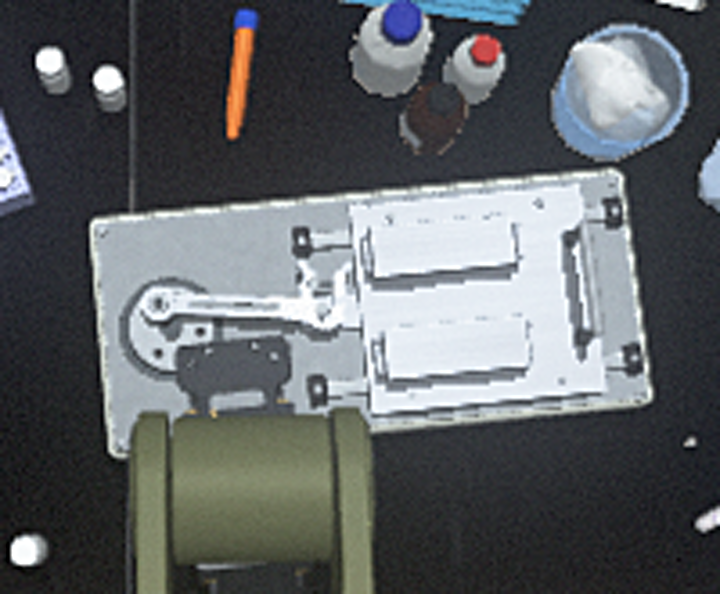

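Both covers sit level over their cradles at (445,248) and (458,345), with equal height (100.9 mm) and parallel. The hook is on the pin at (322,310), the vials are standing at (52,65), (108,88) and (28,550), and the robot touches nothing.

```bash
python3 -c "
from h import *
print(ticket.sign_off())"
```

```text
the job is handed in; nothing more can be done
None
```

The job is handed in at about 31 s, with no verdict returned: the hook looks latched on the pin, the tray was moved about 14.5 mm and the disc turned with it, the cover measures home over the tube's cradle, and the other cover and all three vials are in place.

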